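# Swap the used bottle for the fresh flask at the sample station

## Task

The well of the sample station is still taken by a used bottle. Stand that bottle upright in the white tray, then put the long-necked flask upright into the emptied well, down on its floor. Leave the other bottles where they stand.

Things in the scene. Friction and masses are not known exactly. Their poses are not given: they have to be found in the camera images.
- station: Sample station, fixed: grey block 120 x 120 mm, 30 mm high, with a round well in its top centre, 66 mm in diameter and 20 mm deep; a white display strip of the same height, 30 mm wide, runs along its -x side (from x = -60 to -90 mm). Origin: on the table under the centre of the well, z up. Its place and yaw vary.
- well (a point): Centre of the well's floor, 10 mm above the table and 20 mm below the station's top.
- used_bottle: The used bottle, the one standing in the well: squat white plastic bottle, about 80 g: body 46 mm in diameter up to 45 mm, then narrowing to a 25 mm neck at 62 mm, black cap 30 mm in diameter from 70 to 96 mm (its top). Origin: centre of its underside, z up. Pick it from above by the cap.
- tray: White open tray, fixed, for the empties: 180 (x) x 240 (y) mm outside, 40 mm high, walls and floor 5 mm thick. Origin: on the table under its centre. One empty bottle already stands in its +y half; its -y half (for instance around y = -50 mm) is free.
- flask: White plastic long-necked flask with black stopper, 120 mm tall, about 90 g, the only flask; stands in any of three places to the robot's right, bottles in the other two. Base 36 mm in diameter, pear bulb 50 mm at 22 mm up, straight neck 18 mm in diameter from 56 to 105 mm, stopper 22 mm above. Origin: centre of its underside, z up. Pick it from above by the neck, about 85 mm up.
- bottle_a: Bystander, not to be moved, on the table: the same kind of bottle as used_bottle, 46 mm in diameter, 96 mm tall, origin at the centre of its underside.
- bottle_b: Bystander like bottle_a, on the table.
- empty_bottle: Bystander like bottle_a, standing in the tray's +y half.
Not all that is in view belongs to the job. What is shaped like the flask but purple or yellow is not meant.

How it is judged:
On the way:
1. the used bottle stands upright in the tray, let go (x of used_bottle in the frame of tray between -0.09 and 0.09 m and y of used_bottle in the frame of tray between -0.12 and 0.12 m and z of used_bottle in the frame of tray below 0.012 m and angle between used_bottle's own z axis and vertical below 0.17 rad and contact force between the fingers and used_bottle below 0.1 N), for 0.2 s.
At the end, for the whole second after the job is handed in: The used bottle stands in the tray, upright within 10 degrees; the flask stands in the well, its base within 18 mm of the well's centre and within 6 mm of its floor, upright within 10 degrees; both at rest (x of used_bottle in the frame of tray between -0.09 and 0.09 m and y of used_bottle in the frame of tray between -0.12 and 0.12 m and z of used_bottle in the frame of tray below 0.012 m and angle between each of used_bottle, flask's own z axis and vertical below 0.17 rad and horizontal distance between flask and well below 0.018 m and z of flask in the frame of station below 0.016 m and linear speed of each of flask, used_bottle below 0.02 m/s); the robot touches nothing.
It fails at once if bottle_a is shifted by more than 30 mm or tipped over (distance of bottle_a from where it was at the start of the episode above 0.03 m or angle between bottle_a's own z axis and vertical above 0.5 rad).
It fails at once if bottle_b is shifted by more than 30 mm or tipped over (distance of bottle_b from where it was at the start of the episode above 0.03 m or angle between bottle_b's own z axis and vertical above 0.5 rad).
It fails at once if empty_bottle is shifted by more than 30 mm or tipped over (distance of empty_bottle from where it was at the start of the episode above 0.03 m or angle between empty_bottle's own z axis and vertical above 0.5 rad).
It also fails if it takes over 53 s, if anything falls off the work surface, if the arm or the gripper's body presses on something with over 40 N, if the wrist force passes 120 N, or if a joint passes its speed limit or range.

## Robot

A 7-joint arm with a two-finger parallel gripper is mounted at the origin on the work surface. World frame = base frame: x ahead of the robot, y to its left, z up, the work surface at z = 0. Lengths are in m, angles in rad, forces in N, time in s.
With the tool pointing down it reaches from about 0.425 to 0.95 m from the base axis. Payload 4.7 kg.
Tool frame: the origin (TCP) lies midway between the tips of the shut fingers; the grasp point (between the pads) lies behind it (robot.grip_point_offset is the y of the grasp point in the tool frame, in m); y points along the fingers, z is the direction in which the jaws open and shut, and the axes are right-handed (so a half turn about y gives the same grasp; the last joint's range is limited). The gripper opens to 85 mm and grips with 20 to 120 N. Pads are 22 mm wide; open, the fingers measure 114 mm over their backs; the gripper's body (76 mm by 85 mm) begins 54 mm behind the grasp point. The pads swing forward as they close: fully open they stand 13 mm farther back than shut.
Start: joints at [-1.149, 0.469, -0.049, 1.532, 0.024, 1.141, -0.082], TCP at [0.294, 0.608, 0.207] pointing down, gripper open.
Joint ranges: [-2.59, 2.59], [-0.33, 1.99], [-1.39, 1.29], [0.1, 2.45], [-1.04, 4.18], [0.21, 1.99], [-2.66, 2.66]. Speed limits (rad/s): [2.57, 2.57, 3.14, 3.14, 3.14, 3.14, 3.14].

## Interface

Orientations are given as a rotation vector (axis times angle).
In Python, from plant import robot gives the robot as it stands.
- The arm moves only by the shell command python3 -m pendant 'ROWS' [OPENING] [FORCE]. ROWS is JSON, a list of rows, each a list of 6 numbers: the shift along the world's x, y, z each as a share of 50 cm, from -1 to 1, then the turn, a rotation vector about the world's x, y, z each as a share of 180 degrees, from -1 to 1. In form: [[tx, ty, tz, ax, ay, az], ...]. A call has 1 to 20 rows; each row is the pose to reach, as a shift and turn from the pose measured when the call began, turning the shorter way round; what a row does not reach only later rows make up. A row lasts 1/8 s, in which the tool goes at most 62.5 mm and 10.7 degrees, less where a joint would pass 70% of its speed; a pose out of reach is approached as far as the arm can. A call with a number of a shift or a turn outside -1 to 1 is refused whole. A call with a gripper value outside its range is refused whole. OPENING is the opening, from 0 (shut) to 1 (fully open), set as the call begins (- or left out, the last holds). The fingers move at their own pace and stop on an object; FORCE is the grip in N (left out, the last holds). Time passes only in rows, so rows that repeat a pose let the fingers close. It gives the time, the measured TCP pose, the force and the opening at its end, in the units of the state.
- robot.observe(): the state, without advancing time (a new reading comes with each control period).
- robot.get_image(name): name is "side" or "top" or "wrist"; returns the picture (420x560x3 uint8, blue, green, red); there is no depth.
- robot.camera_params(name): a dict with "fov_y" (degrees; the focal length in pixels is half the picture's height over the tangent of half this angle, whatever the lens; pixels are square), "cx", "cy" (the principal point, pixels), "cam_to_world" (4x4, takes a point from camera to world coordinates). Camera axes: x right, y down, z forward; pixel columns grow to the right and rows downward; lengths in m; the calibration is good to about 2 mm. A picture is of the moment at which its call begins: read the wrist's pose just before it. camera_params takes no time and is no camera call; for the wrist camera it gives the pose at the moment of the call.
- robot.close_job(): hands the job in, once; it reports no verdict.
The state is a dict: "clock": time; "qpos": joint angles; "qd": joint speeds; "joint_efforts": joint torques, N m; "ee_pos": TCP position; "tcp_rot": TCP orientation; "contact_force": force on the tool from outside, world axes, zero at the start; "torque": the same for the moment, N m; "finger_gap": finger opening in m.
Only numpy, scipy, OpenCV 4.12 (cv2) and the standard library are available. Lean on these libraries where they do the work, as an engineer would, in place of code of your own. Each camera call takes 0.05 s, during which the arm holds its last target.

## Working session

There is one attempt and no reset: what is moved stays moved. The work goes in short steps, Python scripts to look and compute and a shell command to move; the robot and the scene stay as the last step left them, time stands still between calls to the robot, and variables do not carry over. Pictures are saved under pics/ and viewed, and the job is handed in when it is done.

```bash
mkdir -p pics; ls
python3 - <<'E'
from plant import robot
import cv2,numpy as np
np.set_printoptions(precision=4,suppress=True)
s=robot.observe()
print(s, robot.grip_point_offset)
for n in("side","top","wrist"):
    p=robot.camera_params(n); print(n,p)
    cv2.imwrite(f"pics/{n}0.png",robot.get_image(n))
E
```

```text
pics
{'clock': 0.0, 'qpos': array([-1.1489,  0.4694, -0.0486,  1.5337,  0.0241,  1.141 , -0.0823]), 'qd': array([ 0.0002,  0.0013,  0.0023, -0.0014,  0.0014,  0.001 , -0.0007]), 'joint_efforts': array([  0.0002, -51.0315,  -0.0461, -23.7711,   0.0109,   0.0076,
         0.    ]), 'ee_pos': array([0.2938, 0.607 , 0.2058]), 'tcp_rot': array([-1.5437,  0.3539, -0.3533]), 'contact_force': array([ 0.2096, -0.5153, -0.1735]), 'torque': array([-0.0079,  0.0401,  0.0201]), 'finger_gap': 0.08550774300907968} -0.0187
side {'fov_y': 43.14066698663956, 'cx': 279.4890842706981, 'cy': 225.16220291410767, 'cam_to_world': array([[ 0.7945, -0.4325,  0.4263, -0.0247],
       [-0.6072, -0.5521,  0.5714, -0.6386],
       [-0.0117, -0.7128, -0.7013,  0.8384],
       [ 0.    ,  0.    ,  0.    ,  1.    ]])}
top {'fov_y': 55.294665644413946, 'cx': 279.7560176784056, 'cy': 206.84368295076246, 'cam_to_world': array([[ 0.1213, -0.9692,  0.2144,  0.2693],
       [-0.9926, -0.1193,  0.0227,  0.0176],
       [ 0.0036, -0.2156, -0.9765,  0.9624],
       [ 0.    ,  0.    ,  0.    ,  1.    ]])}
wrist {'fov_y': 64.88374362243401, 'cx': 276.3577843958511, 'cy': 200.05086236032196, 'cam_to_world': array([[ 0.4358,  0.8582,  0.2715,  0.2234],
       [ 0.9001, -0.415 , -0.1329,  0.6416],
       [-0.0013,  0.3022, -0.9532,  0.3735],
       [ 0.    ,  0.    ,  0.    ,  1.    ]])}
```

View pics/side0.png

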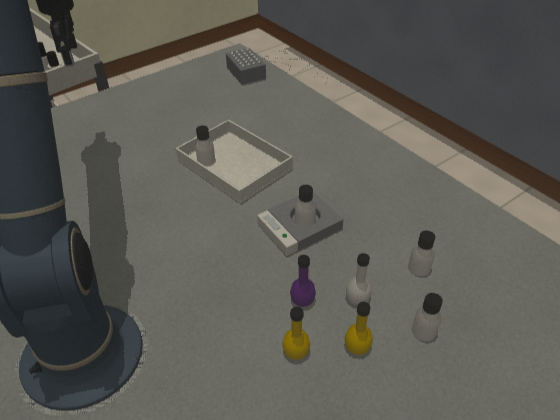

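View pics/top0.png

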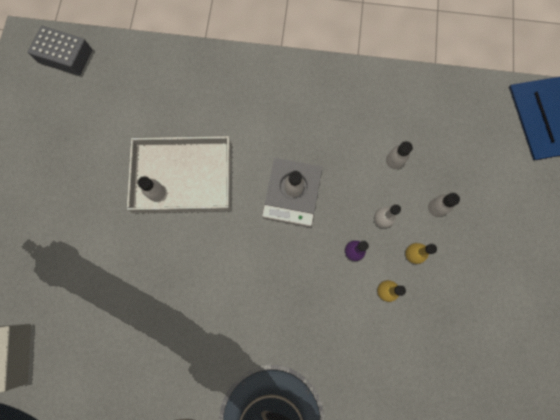

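View pics/wrist0.png

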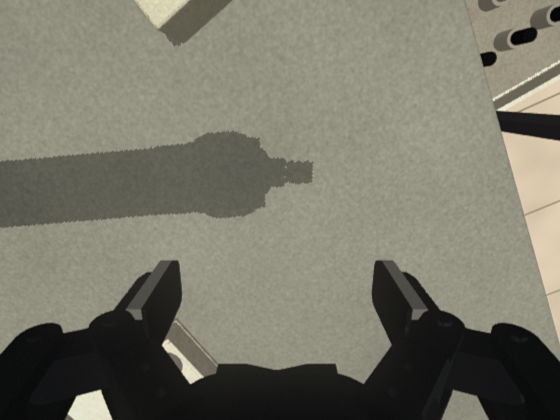

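The side view shows the tray with the empty at about (205,150), the used bottle in the well at (306,200), the white flask at (358,285), and bystander bottles at (423,255) and (428,318). In the top view the flask is at (388,215), between the bottle at (400,155), the bottle at (447,203) and the purple flask at (357,250).

I'll zoom in to pick features.

Run:
```python
import cv2
a=cv2.imread("pics/top0.png");b=cv2.imread("pics/side0.png")
cv2.imwrite("pics/t1.png",cv2.resize(a[125:235,120:330],None,fx=3.8,fy=3.8,interpolation=cv2.INTER_CUBIC))
cv2.imwrite("pics/t2.png",cv2.resize(a[130:310,335:475],None,fx=3.3,fy=3.3,interpolation=cv2.INTER_CUBIC))
cv2.imwrite("pics/s1.png",cv2.resize(b[110:260,165:365],None,fx=3.9,fy=3.9,interpolation=cv2.INTER_CUBIC))
cv2.imwrite("pics/s2.png",cv2.resize(b[220:370,270:450],None,fx=3.9,fy=3.9,interpolation=cv2.INTER_CUBIC))
```

```text
(no output)
```

View pics/t1.png

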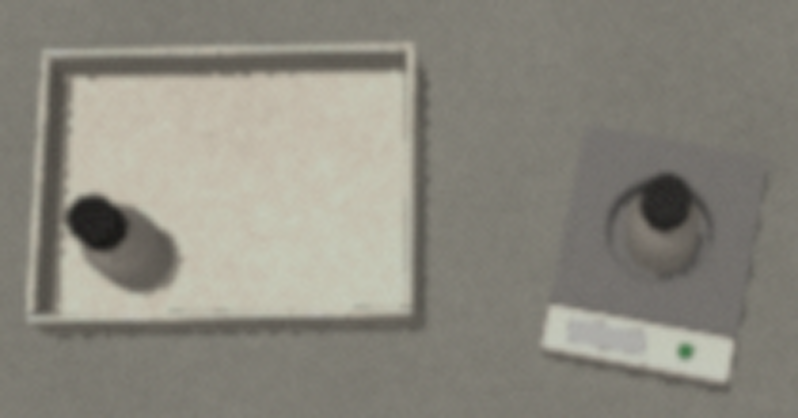

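View pics/t2.png

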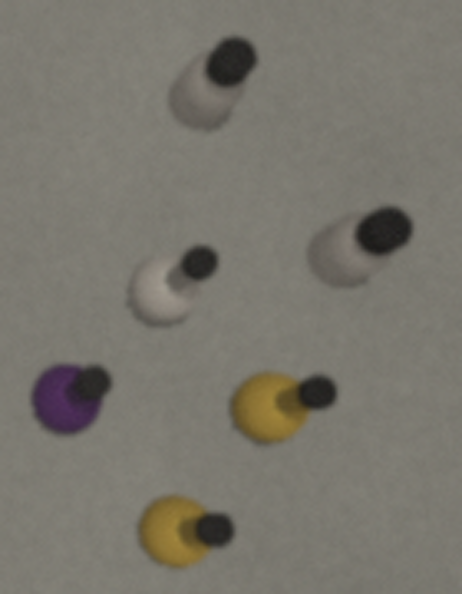

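View pics/s1.png

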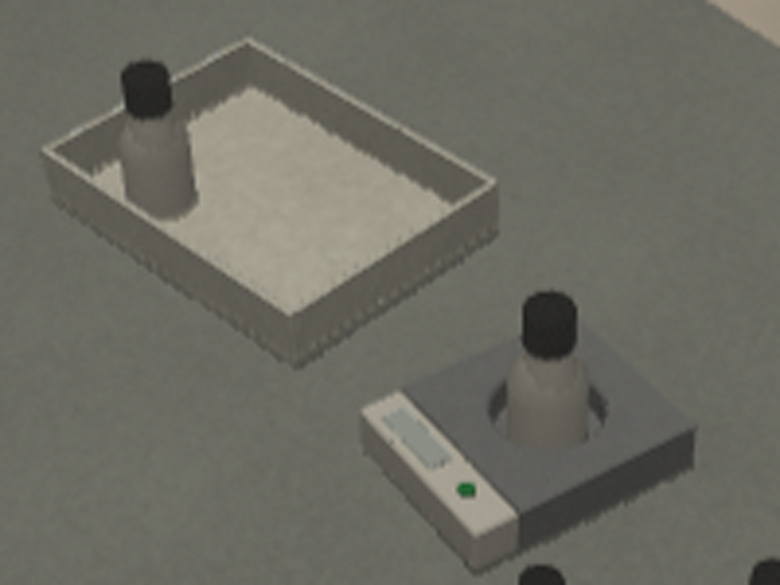

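View pics/s2.png

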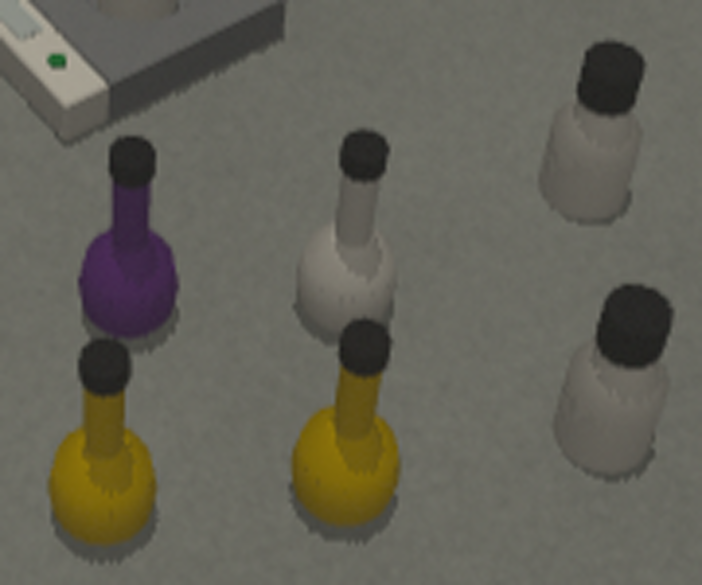

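```bash
cat > h.py <<'E'
import numpy as np,cv2
from plant import robot
np.set_printoptions(precision=4,suppress=True)
def ray(P,u,v):
    f=210/np.tan(np.radians(P['fov_y'])/2); T=np.array(P['cam_to_world'])
    d=T[:3,:3]@np.array([(u-P['cx'])/f,(v-P['cy'])/f,1]); return T[:3,3],d/np.linalg.norm(d)
def plane(P,u,v,z):
    o,d=ray(P,u,v); return o+d*(z-o[2])/d[2]
def tri(rs):
    A=sum(np.eye(3)-np.outer(d,d) for o,d in rs); b=sum((np.eye(3)-np.outer(d,d))@o for o,d in rs)
    x=np.linalg.solve(A,b); return x,[np.linalg.norm(np.cross(x-o,d)) for o,d in rs]
def proj(P,X):
    f=210/np.tan(np.radians(P['fov_y'])/2); T=np.array(P['cam_to_world'])
    c=T[:3,:3].T@(np.array(X)-T[:3,3]); return P['cx']+f*c[0]/c[2],P['cy']+f*c[1]/c[2]
def blobs(im,box,thr=45,amin=15):
    x0,y0,x1,y1=box; m=(im[y0:y1,x0:x1].max(2)<thr).astype(np.uint8)
    n,l,st,c=cv2.connectedComponentsWithStats(m)
    return [(c[i]+[x0,y0],st[i,4]) for i in range(1,n) if st[i,4]>=amin]
E
python3 - <<'E'
from h import *
a=cv2.imread("pics/top0.png");b=cv2.imread("pics/side0.png")
T=robot.camera_params('top');S=robot.camera_params('side')
tb=blobs(a,(120,125,475,310));sb=blobs(b,(170,110,450,360))
print('T');[print(i,c,n,plane(T,*c,.093),plane(T,*c,.1125)) for i,(c,n) in enumerate(tb)]
print('S');[print(i,c,n,plane(S,*c,.093),plane(S,*c,.1125)) for i,(c,n) in enumerate(sb)]
for i,(c,n) in enumerate(tb):
  for j,(e,k) in enumerate(sb):
    x,r=tri([ray(T,*c),ray(S,*e)])
    if r[0]<.006: print(i,j,x,r[0])
print('station'); 
st=[(590,128),(768,165),(728,384),(543,348)]
q=[plane(T,120+(u+.5)/3.8-.5,125+(v+.5)/3.8-.5,.03) for u,v in st]; print(np.array(q),[np.linalg.norm(q[i]-q[i-1]) for i in range(4)])
ss=[(695,428),(475,535),(362,412)]
q=[plane(S,165+(u+.5)/3.9-.5,110+(v+.5)/3.9-.5,.03) for u,v in ss]; print(np.array(q),[np.linalg.norm(q[i]-q[i-1]) for i in range(3)])
q=[plane(T,120+(u+.5)/3.8-.5,125+(v+.5)/3.8-.5,.04) for u,v in [(43,50),(415,43),(415,320),(27,322)]]; print('tray',np.array(q),np.mean(q,0),[np.linalg.norm(q[i]-q[i-1]) for i in range(4)])
q=[plane(S,165+(u+.5)/3.9-.5,110+(v+.5)/3.9-.5,.04) for u,v in [(248,38),(497,182),(292,315),(42,150)]]; print('tray',np.array(q),np.mean(q,0),[np.linalg.norm(q[i]-q[i-1]) for i in range(4)])
E
```

```text
T
0 [404.3276 148.5776] 116 [ 0.6312 -0.2295  0.093 ] [ 0.6231 -0.224   0.1125]
1 [294.9 178.2] 80 [0.5301 0.012  0.093 ] [0.5242 0.0121 0.1125]
2 [145.4228 183.5447] 123 [0.4766 0.3439 0.093 ] [0.4719 0.3366 0.1125]
3 [450.7609 199.7464] 138 [ 0.5229 -0.3392  0.093 ] [ 0.5173 -0.3312  0.1125]
4 [394.9583 209.4792] 48 [ 0.4855 -0.2167  0.093 ] [ 0.4806 -0.2115  0.1125]
5 [362.0222 246.5778] 45 [ 0.3942 -0.1505  0.093 ] [ 0.3914 -0.1467  0.1125]
6 [430.4603 248.6667] 63 [ 0.4078 -0.2986  0.093 ] [ 0.4047 -0.2915  0.1125]
7 [399.3448 289.9828] 58 [ 0.3116 -0.2364  0.093 ] [ 0.3106 -0.2307  0.1125]
S
0 [202.2057 132.5461] 141 [0.4756 0.3409 0.093 ] [0.4625 0.3153 0.1125]
1 [305.2199 192.7592] 191 [0.5314 0.0131 0.093 ] [ 0.5169 -0.0039  0.1125]
2 [426.    239.572] 236 [ 0.6279 -0.2381  0.093 ] [ 0.6108 -0.2486  0.1125]
3 [303.3171 261.1626] 123 [ 0.4052 -0.1351  0.093 ] [ 0.394  -0.1482  0.1125]
4 [362.906  259.4701] 117 [ 0.4958 -0.2005  0.093 ] [ 0.4822 -0.2119  0.1125]
5 [432.0497 303.1954] 302 [ 0.5195 -0.3477  0.093 ] [ 0.5053 -0.3553  0.1125]
6 [363.035  308.6993] 143 [ 0.4172 -0.
[... 772 characters left out ...]
885)]
[[ 0.5869 -0.0512  0.03  ]
 [ 0.4391 -0.04    0.03  ]
 [ 0.4473  0.0749  0.03  ]] [np.float64(0.18815027954456223), np.float64(0.14829128501153627), np.float64(0.11518642230631236)]
tray [[0.5991 0.4213 0.04  ]
 [0.6332 0.1845 0.04  ]
 [0.4524 0.1574 0.04  ]
 [0.4219 0.3952 0.04  ]] [0.5267 0.2896 0.04  ] [np.float64(0.17909331359780387), np.float64(0.23925150229280956), np.float64(0.18281245814432537), np.float64(0.23977391183902225)]
tray [[0.5986 0.4197 0.04  ]
 [0.6322 0.1852 0.04  ]
 [0.4575 0.1591 0.04  ]
 [0.4222 0.3943 0.04  ]] [0.5276 0.2896 0.04  ] [np.float64(0.17818516897957215), np.float64(0.2368782695117723), np.float64(0.1766715269270528), np.float64(0.2377431292052812)]
```

Run:
```python
from h import *
from scipy.spatial.transform import Rotation as R
s=robot.observe();print(s['clock'],R.from_rotvec(s['tcp_rot']).as_matrix())
# desired: y=(0,0,-1), z (jaw) = candidates
for ang in (-90,-60,-45,-30,0,30,45,60,90,135):
    z=np.array([np.cos(np.radians(ang)),np.sin(np.radians(ang)),0]);y=np.array([0,0,-1.]);x=np.cross(y,z)
    D=R.from_matrix(np.c_[x,y,z])*R.from_rotvec(s['tcp_rot']).inv()
    print(ang,D.as_rotvec()/np.pi)
```

```text
0.15 [[ 0.9001 -0.0006  0.4356]
 [-0.4356 -0.0014  0.9001]
 [ 0.     -1.     -0.0015]]
-90 [-0.0001 -0.0006 -0.8565]
-60 [ 0.     -0.0006 -0.6899]
-45 [ 0.0001 -0.0005 -0.6065]
-30 [ 0.0002 -0.0005 -0.5232]
0 [ 0.0003 -0.0004 -0.3565]
30 [ 0.0004 -0.0003 -0.1899]
45 [ 0.0004 -0.0003 -0.1065]
60 [ 0.0004 -0.0002 -0.0232]
90 [ 0.0005 -0.0001  0.1435]
135 [0.0005 0.0001 0.3935]
```

```bash
python3 -m pendant '[[0.24,-0.5,0.03,0,0,-0.18],[0.24,-0.5,0.03,0,0,-0.18],[0.24,-0.5,0.03,0,0,-0.18],[0.24,-0.5,0.03,0,0,-0.18],[0.47,-1,0.03,0,0,-0.3565],[0.47,-1,0.03,0,0,-0.3565],[0.47,-1,0.03,0,0,-0.3565],[0.47,-1,0.03,0,0,-0.3565],[0.47,-1,0.03,0,0,-0.3565],[0.47,-1,0.03,0,0,-0.3565],[0.47,-1,0.03,0,0,-0.3565]]' 1 40
python3 - <<'E'
from h import *
print(robot.observe()['qpos'],robot.observe()['contact_force'],robot.camera_params('wrist'))
cv2.imwrite('pics/w1.png',robot.get_image('wrist'))
E
```

```text
clock: 1.52
ee_pos: [0.5284, 0.1078, 0.2207]
tcp_rot: [-1.211, 1.211, -1.207]
contact_force: [0.4, 0.8, 0.4]
finger_gap: 0.0852
[-0.5952  0.2395  0.3809  1.856  -0.102   1.0671 -0.1742] [0.3703 0.7708 0.3514] {'fov_y': 64.88374362243401, 'cx': 276.3577843958511, 'cy': 200.05086236032196, 'cam_to_world': array([[ 1.    ,  0.0011, -0.0021,  0.5279],
       [ 0.0004, -0.9535, -0.3015,  0.1857],
       [-0.0024,  0.3015, -0.9535,  0.3884],
       [ 0.    ,  0.    ,  0.    ,  1.    ]])}
```

View pics/w1.png

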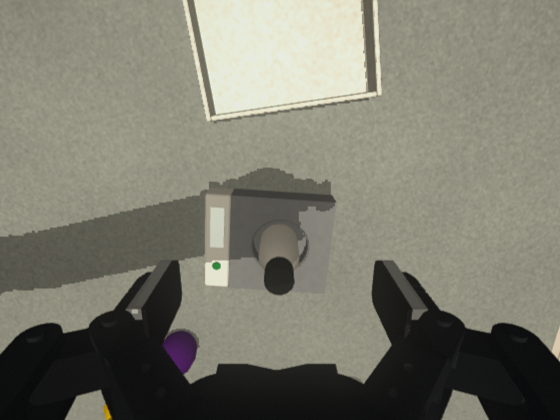

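The wrist view shows the station with corners near (206,190), (334,200), (325,293) and (205,285). The cap is at (279,275), between the fingers' columns.

Run:
```python
from h import *
P=robot.camera_params('wrist')
q=[plane(P,u,v,.03) for u,v in [(206,190),(334,200),(325,293),(205,285)]];print(np.array(q))
a=cv2.imread('pics/w1.png')
for c,n in blobs(a,(255,240,310,300),40): print(c,n,plane(P,*c,.093))
f=q;x=((q[1]-q[0])+(q[2]-q[3]));x/=np.linalg.norm(x);m=np.mean(q,0);print('well',m+x*.015)
s=robot.observe();print(s['clock'],s['ee_pos'],(np.array([.530,.012,.074])-s['ee_pos'])/.5)
```

```text
[[ 0.4476  0.0849  0.03  ]
 [ 0.5925  0.0735  0.03  ]
 [ 0.5879 -0.0482  0.03  ]
 [ 0.4388 -0.0374  0.03  ]]
[279.5688 267.6746] 378 [0.5304 0.0221 0.093 ]
well [0.5316 0.0171 0.03  ]
1.575 [0.5282 0.1087 0.2207] [ 0.0036 -0.1934 -0.2934]
```

```bash
python3 -m pendant '[[0.004,-0.19,-0.04,0,0,0],[0.004,-0.19,-0.1,0,0,0],[0.004,-0.19,-0.2,0,0,0],[0.004,-0.19,-0.26,0,0,0],[0.004,-0.19,-0.293,0,0,0],[0.004,-0.19,-0.293,0,0,0],[0.004,-0.19,-0.293,0,0,0]]' 1 40
python3 - <<'E'
from h import *
cv2.imwrite('pics/w2.png',robot.get_image('wrist'))
E
```

```text
clock: 2.45
ee_pos: [0.5313, 0.0142, 0.0753]
tcp_rot: [-1.21, 1.207, -1.206]
contact_force: [0.8, 0.3, 0.1]
finger_gap: 0.0853
```

View pics/w2.png

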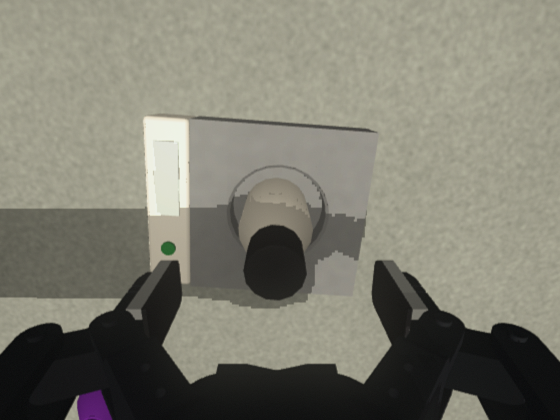

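The cap is at (275,263) between the open fingers, and the well rim's ellipse spans roughly u 231 to 327.

Run:
```python
from h import *
P=robot.camera_params('wrist');e=robot.observe()['ee_pos'];print(e)
print(proj(P,e+[0,0,.0187]),proj(P,e+[0,0,.0]))
print('captop',plane(P,275,271,.106))
q=[plane(P,u,v,.03) for u,v in [(143,116),(377,131)]];print(q, 'strip',plane(P,149,285,.03))
print('rim top/left/right',plane(P,279,165,.03),plane(P,231,212,.03),plane(P,327,212,.03))
```

```text
[0.5314 0.0141 0.0755]
(np.float64(278.25247385823525), np.float64(258.6405946131093)) (np.float64(278.05890478533985), np.float64(242.79977440031942))
captop [0.5298 0.0138 0.106 ]
[array([0.4468, 0.0796, 0.03  ]), array([0.5942, 0.0707, 0.03  ])] strip [ 0.4368 -0.0412  0.03  ]
rim top/left/right [0.5321 0.0487 0.03  ] [0.4994 0.0159 0.03  ] [0.5651 0.0161 0.03  ]
```

```bash
python3 -m pendant '[[0,0,0,0,0,0],[0,0,0,0,0,0],[0,0,0,0,0,0],[0,0,0,0,0,0],[0,0,0,0,0,0],[0,0,0,0,0,0],[0,0,0,0,0,0],[0,0,0,0,0,0]]' 0 40
```

```text
clock: 3.5
ee_pos: [0.5315, 0.0141, 0.076]
tcp_rot: [-1.209, 1.208, -1.206]
contact_force: [-1.8, -0.5, 5.2]
finger_gap: 0.0273
```

```bash
python3 -m pendant '[[0,0,0.03,0,0,0],[0,0,0.08,0,0,0],[0,0,0.16,0,0,0],[0,0,0.24,0,0,0],[0,0,0.24,0,0,0],[0,0,0.24,0,0,0]]'
python3 - <<'E'
from h import *
print(robot.observe()['ee_pos'])
cv2.imwrite('pics/w3.png',robot.get_image('wrist'));cv2.imwrite('pics/s3.png',robot.get_image('side')[80:380,180:480].repeat(2,0).repeat(2,1))
E
```

```text
clock: 4.25
ee_pos: [0.5309, 0.0141, 0.1958]
tcp_rot: [-1.21, 1.208, -1.206]
contact_force: [-0.1, -0.2, -0.5]
finger_gap: 0.0273
[0.5309 0.0141 0.1958]
```

View pics/w3.png

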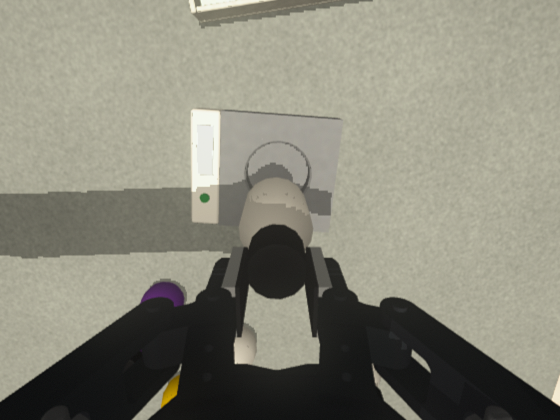

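View pics/s3.png

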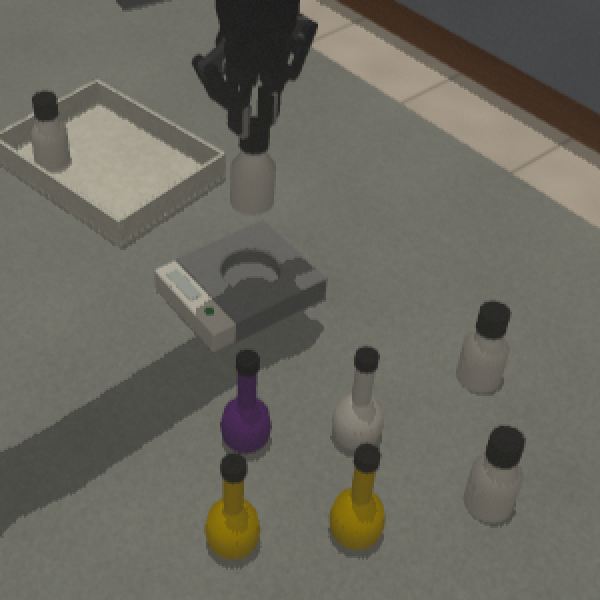

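The bottle is held upright and clear of the station. Now I'll carry it to the tray.

```bash
python3 -m pendant '[[0.002,0.1,0,0,0,0],[0.004,0.2,0,0,0,0],[0.006,0.32,0,0,0,0],[0.006,0.4,0,0,0,0],[0.006,0.446,0,0,0,0],[0.006,0.446,-0.05,0,0,0],[0.006,0.446,-0.13,0,0,0],[0.006,0.446,-0.2,0,0,0],[0.006,0.446,-0.23,0,0,0],[0.006,0.446,-0.24,0,0,0],[0.006,0.446,-0.244,0,0,0],[0.006,0.446,-0.244,0,0,0]]'
python3 - <<'E'
from h import *
print(robot.observe()['ee_pos'],robot.observe()['contact_force'])
cv2.imwrite('pics/s4.png',robot.get_image('side')[80:280,150:400].repeat(3,0).repeat(3,1))
E
```

```text
clock: 5.85
ee_pos: [0.5342, 0.2373, 0.0739]
tcp_rot: [-1.209, 1.208, -1.206]
contact_force: [-0.1, 0.5, -0.4]
finger_gap: 0.0274
[0.5342 0.2373 0.0739] [-0.1243  0.4664 -0.4032]
```

View pics/s4.png

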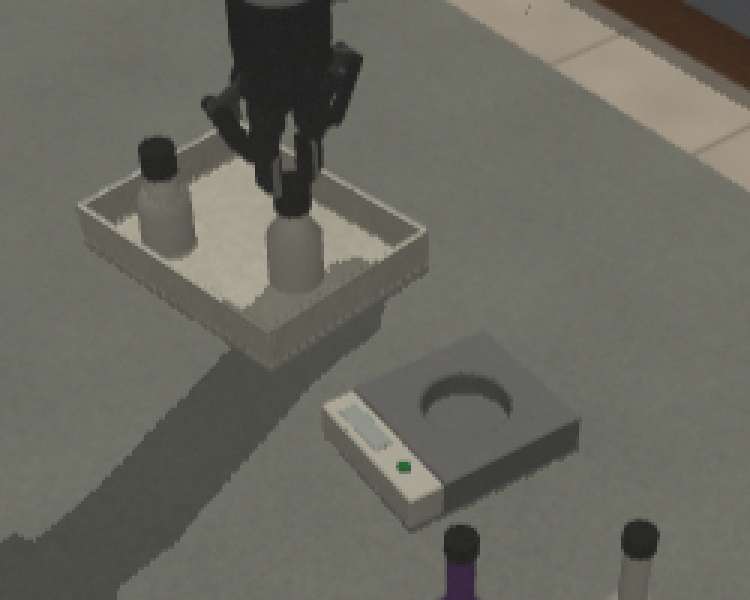

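The bottle is in the free half of the tray, close to its floor, and upright. I'll lower it in small steps until it touches.

```bash
python3 -m pendant '[[0,0,-0.003,0,0,0],[0,0,-0.006,0,0,0],[0,0,-0.006,0,0,0]]'
```

```text
clock: 6.28
ee_pos: [0.5343, 0.2375, 0.0711]
tcp_rot: [-1.209, 1.208, -1.205]
contact_force: [-0.3, 0.2, 1.0]
finger_gap: 0.0271
```

```bash
python3 -m pendant '[[0,0,-0.002,0,0,0],[0,0,-0.002,0,0,0]]'; python3 -m pendant '[[0,0,0,0,0,0],[0,0,0,0,0,0],[0,0,0,0,0,0],[0,0,0,0,0,0],[0,0,0,0,0,0],[0,0,0,0,0,0]]' 1
```

```text
clock: 6.52
ee_pos: [0.5345, 0.2378, 0.0711]
tcp_rot: [-1.208, 1.208, -1.205]
contact_force: [-2.2, -0.9, 6.4]
finger_gap: 0.0274
clock: 7.28
ee_pos: [0.5345, 0.2378, 0.071]
tcp_rot: [-1.208, 1.208, -1.205]
contact_force: [-0.6, -0.0, 1.1]
finger_gap: 0.0853
```

```bash
python3 -m pendant '[[0,0,0.08,0,0,0],[0,0,0.18,0,0,0],[0,0,0.3,0,0,0],[0,-0.1,0.32,0,0,0],[-0.02,-0.22,0.32,0,0,0],[-0.04,-0.34,0.32,0,0,0],[-0.06,-0.46,0.32,0,0,0],[-0.08,-0.58,0.32,0,0,0],[-0.1,-0.7,0.32,0,0,0],[-0.106,-0.8,0.32,0,0,0],[-0.106,-0.8,0.32,0,0,0],[-0.106,-0.8,0.32,0,0,0]]'
python3 - <<'E'
from h import *
s=robot.observe();print(s['ee_pos'],s['contact_force'],s['qpos'])
cv2.imwrite('pics/w5.png',robot.get_image('wrist'));cv2.imwrite('pics/s5.png',robot.get_image('side'));cv2.imwrite('pics/t5.png',robot.get_image('top'))
E
```

```text
clock: 8.78
ee_pos: [0.4815, -0.1615, 0.2309]
tcp_rot: [-1.208, 1.208, -1.204]
contact_force: [0.1, 0.4, -0.3]
finger_gap: 0.0852
[ 0.4815 -0.1615  0.2309] [ 0.0564  0.3815 -0.2954] [-0.2567  0.1821  0.5787  1.9182 -0.1168  1.0743  0.3736]
```

View pics/w5.png

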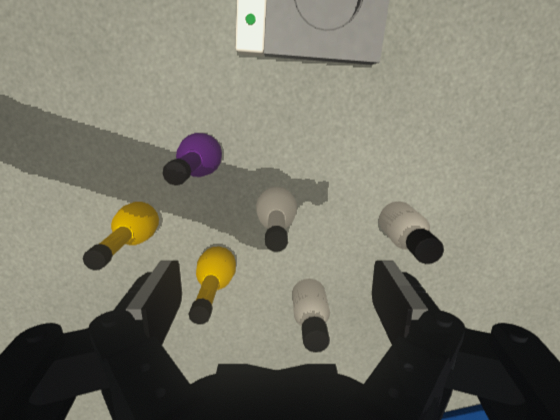

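View pics/s5.png

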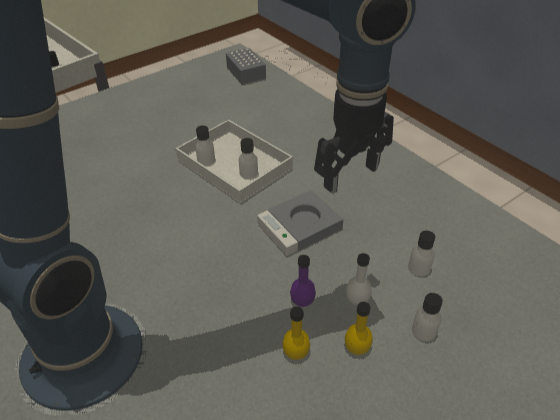

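View pics/t5.png

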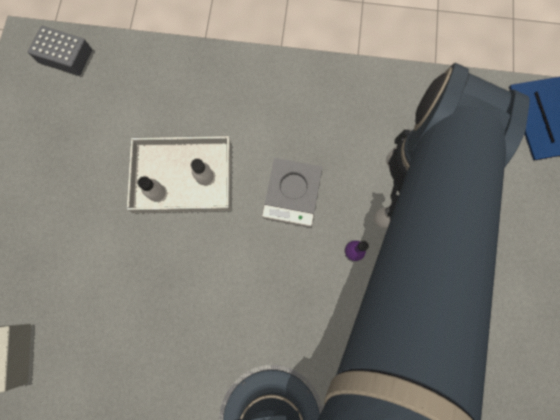

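The used bottle stands upright in the tray at side (248,160) and top (200,170). In the wrist view the flask's stopper is at (276,238). The well is now open at side (305,213) and top (293,186), so I'll measure both.

Run:
```python
from h import *
P=robot.camera_params('wrist');w=cv2.imread('pics/w5.png')
for c,n in blobs(w,(255,220,300,260),45): print('wrist',c,n,plane(P,*c,.1125))
s=cv2.imread('pics/s5.png');S=robot.camera_params('side')
for c,n in blobs(s,(340,245,375,275)): print('side',c,n,plane(S,*c,.1125))
t=cv2.imread('pics/t5.png')
A=cv2.resize(t[150:235,255:330],None,fx=6,fy=6,interpolation=cv2.INTER_CUBIC);B=cv2.resize(s[185:260,250:350],None,fx=4,fy=4,interpolation=cv2.INTER_CUBIC)
cv2.imwrite('pics/c5t.png',A);cv2.imwrite('pics/c5s.png',B)
print(robot.observe()['ee_pos'])
```

```text
wrist [275.0879 230.5055] 91 [ 0.48   -0.2026  0.1125]
side [362.8621 259.4483] 116 [ 0.4822 -0.2118  0.1125]
[ 0.4818 -0.1605  0.2308]
```

View pics/c5t.png

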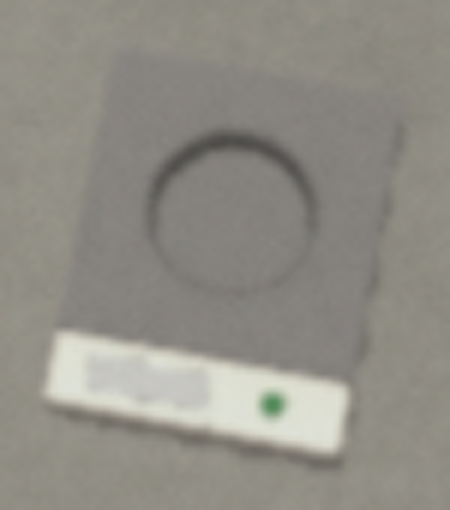

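View pics/c5s.png

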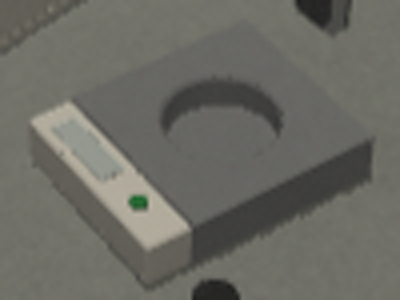

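Run:
```python
from h import *
T=robot.camera_params('top');S=robot.camera_params('side')
print(plane(T,255+234.5/6-.5,150+214/6-.5,.03),plane(S,250+222.5/4-.5,185+120.5/4-.5,.03))
```

```text
[0.5312 0.0127 0.03  ] [0.5316 0.0115 0.03  ]
```

```bash
python3 -m pendant '[[0,-0.102,0,0,0,0],[0,-0.102,-0.06,0,0,0],[0,-0.102,-0.12,0,0,0],[0,-0.102,-0.18,0,0,0],[0,-0.102,-0.24,0,0,0],[0,-0.102,-0.3,0,0,0],[0,-0.102,-0.326,0,0,0],[0,-0.102,-0.326,0,0,0],[0,-0.102,-0.326,0,0,0]]'
python3 - <<'E'
from h import *
P=robot.camera_params('wrist');e=robot.observe()['ee_pos'];print(e,proj(P,e+[0,0,.0187]),proj(P,[.4815,-.212,.12]))
cv2.imwrite('pics/w6.png',robot.get_image('wrist'))
E
```

```text
clock: 10.05
ee_pos: [0.4828, -0.2117, 0.0689]
tcp_rot: [-1.209, 1.205, -1.203]
contact_force: [-1.1, -0.5, 0.7]
finger_gap: 0.0856
[ 0.4828 -0.2117  0.0689] (np.float64(278.259914930725), np.float64(258.5929840344729)) (np.float64(275.61846587668464), np.float64(296.46372217096234))
```

View pics/w6.png

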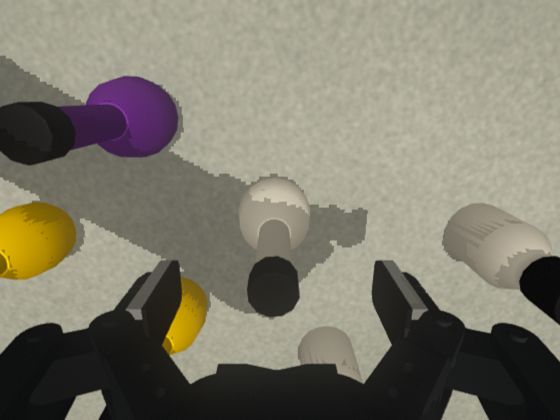

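The flask's stopper, at (273,290), sits between the pads about 2 mm off centre in x. I'll correct that and close.

```bash
python3 -m pendant '[[-0.003,0,-0.002,0,0,0],[-0.003,0,-0.002,0,0,0]]'; python3 -m pendant '[[0,0,0,0,0,0],[0,0,0,0,0,0],[0,0,0,0,0,0],[0,0,0,0,0,0],[0,0,0,0,0,0],[0,0,0,0,0,0],[0,0,0,0,0,0],[0,0,0,0,0,0],[0,0,0,0,0,0]]' 0 40;  python3 -m pendant '[[0,0,0.03,0,0,0],[0,0,0.08,0,0,0],[0,0,0.16,0,0,0],[0,0,0.24,0,0,0],[0,0,0.3,0,0,0],[0,0,0.3,0,0,0],[0,0,0.3,0,0,0]]'
python3 - <<'E'
from h import *
cv2.imwrite('pics/w7.png',robot.get_image('wrist'));cv2.imwrite('pics/s7.png',robot.get_image('side')[80:380,230:530].repeat(2,0).repeat(2,1))
E
```

```text
clock: 10.35
ee_pos: [0.4815, -0.2119, 0.0685]
tcp_rot: [-1.208, 1.204, -1.204]
contact_force: [-0.3, 0.1, 0.5]
finger_gap: 0.0854
clock: 11.48
ee_pos: [0.4816, -0.2119, 0.0686]
tcp_rot: [-1.207, 1.204, -1.204]
contact_force: [-0.8, -0.1, 3.1]
finger_gap: 0.0202
clock: 12.35
ee_pos: [0.4808, -0.2115, 0.2178]
tcp_rot: [-1.208, 1.205, -1.203]
contact_force: [1.1, 0.0, -1.4]
finger_gap: 0.0204
```

View pics/w7.png

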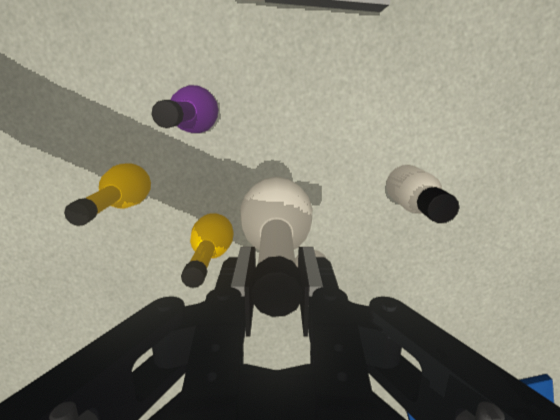

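View pics/s7.png

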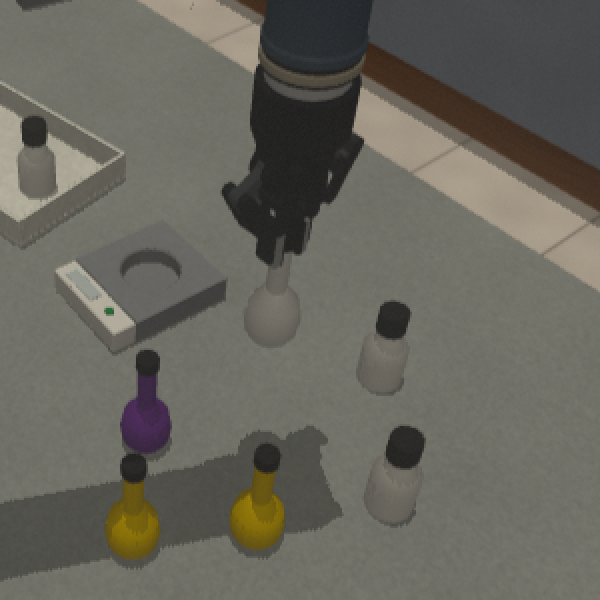

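```bash
python3 -m pendant '[[0.02,0.08,0,0,0,0],[0.045,0.2,0,0,0,0],[0.07,0.32,0,0,0,0],[0.09,0.4,0,0,0,0],[0.101,0.448,0,0,0,0],[0.101,0.448,-0.06,0,0,0],[0.101,0.448,-0.12,0,0,0],[0.101,0.448,-0.18,0,0,0],[0.101,0.448,-0.19,0,0,0],[0.101,0.448,-0.19,0,0,0],[0.101,0.448,-0.19,0,0,0]]'
python3 - <<'E'
from h import *
P=robot.camera_params('wrist');e=robot.observe()['ee_pos'];print(e)
print(proj(P,[.5313,.0125,.03]))
w=robot.get_image('wrist');s=robot.get_image('side')
cv2.imwrite('pics/w8.png',w);cv2.imwrite('pics/s8.png',cv2.resize(s[130:280,230:390],None,fx=4,fy=4,interpolation=cv2.INTER_CUBIC))
E
```

```text
clock: 13.82
ee_pos: [0.532, 0.0125, 0.1233]
tcp_rot: [-1.207, 1.205, -1.203]
contact_force: [-0.7, -0.9, -1.6]
finger_gap: 0.0207
[0.532  0.0125 0.1233]
(np.float64(276.3184019335907), np.float64(195.05766545127761))
```

View pics/w8.png

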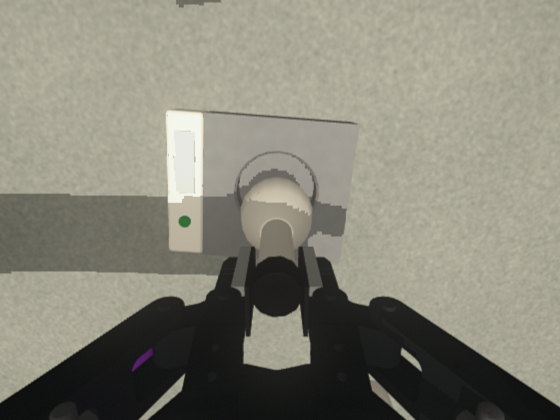

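View pics/s8.png

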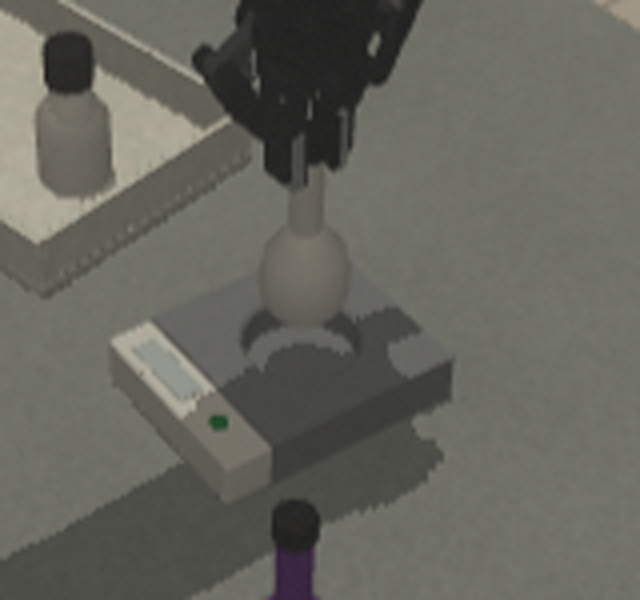

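The flask hangs upright above the well: the bulb is at (276,212) and the rim spans u 237 to 317 in the wrist view. The wrist camera puts the well 2 to 4 mm further +y than the fixed ones, so I shift +1 mm and lower it.

```bash
python3 -m pendant '[[-0.001,0.003,-0.02,0,0,0],[-0.001,0.003,-0.04,0,0,0],[-0.001,0.003,-0.06,0,0,0],[-0.001,0.003,-0.075,0,0,0],[-0.001,0.003,-0.084,0,0,0],[-0.001,0.003,-0.084,0,0,0],[-0.001,0.003,-0.084,0,0,0]]';python3 -m pendant '[[0,0,-0.002,0,0,0],[0,0,-0.004,0,0,0],[0,0,-0.004,0,0,0]]'
```

```text
clock: 14.8
ee_pos: [0.5316, 0.0141, 0.0815]
tcp_rot: [-1.207, 1.204, -1.203]
contact_force: [0.4, -0.4, -1.8]
finger_gap: 0.0207
clock: 15.18
ee_pos: [0.5316, 0.014, 0.0795]
tcp_rot: [-1.207, 1.204, -1.203]
contact_force: [-1.0, 0.4, -0.7]
finger_gap: 0.0204
```

```bash
python3 -m pendant '[[0,0,-0.003,0,0,0],[0,0,-0.003,0,0,0]]'; python3 -m pendant '[[0,0,-0.002,0,0,0],[0,0,-0.002,0,0,0]]'
python3 - <<'E'
from h import *
s=robot.get_image('side')
cv2.imwrite('pics/s9.png',cv2.resize(s[130:280,230:390],None,fx=4,fy=4,interpolation=cv2.INTER_CUBIC))
E
```

```text
clock: 15.42
ee_pos: [0.5322, 0.0141, 0.0786]
tcp_rot: [-1.206, 1.204, -1.204]
contact_force: [-0.8, 0.0, 3.6]
finger_gap: 0.0206
clock: 15.68
ee_pos: [0.5325, 0.0142, 0.0786]
tcp_rot: [-1.205, 1.204, -1.203]
contact_force: [-1.9, -0.0, 8.8]
finger_gap: 0.0207
```

View pics/s9.png

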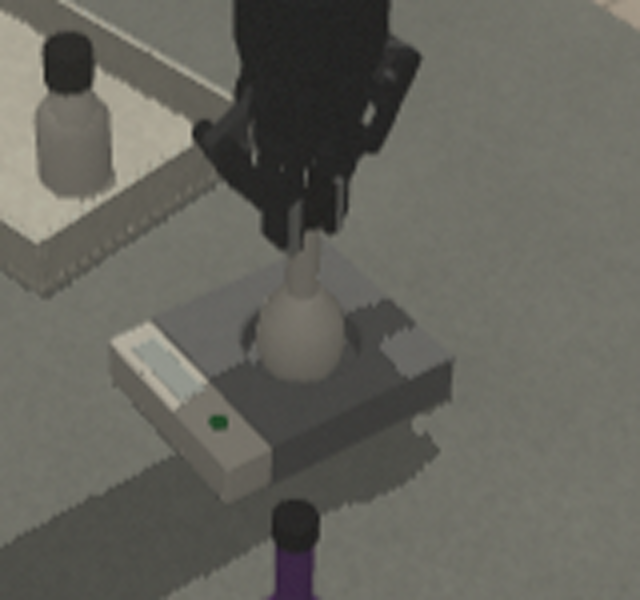

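The flask sits centred in the well. Contact came at TCP z 0.0786, which is exactly 10 mm above the table grasp and matches the well floor. Now I'll release, back off straight up, and move aside.

```bash
python3 -m pendant '[[0,0,0.001,0,0,0],[0,0,0.001,0,0,0],[0,0,0.001,0,0,0],[0,0,0.001,0,0,0],[0,0,0.001,0,0,0],[0,0,0.001,0,0,0],[0,0,0.001,0,0,0]]' 1;  python3 -m pendant '[[0,0,0.04,0,0,0],[0,0,0.1,0,0,0],[0,0,0.2,0,0,0],[0,0,0.3,0,0,0],[0,0,0.36,0,0,0],[0.1,0,0.38,0,0,0],[0.2,0,0.38,0,0,0],[0.3,0,0.38,0,0,0],[0.3,0,0.38,0,0,0],[0.3,0,0.38,0,0,0],[0.3,0,0.38,0,0,0]]'
python3 - <<'E'
from h import *
s=robot.get_image('side');t=robot.get_image('top');S=robot.camera_params('side');T=robot.camera_params('top')
cv2.imwrite('pics/s10.png',cv2.resize(s[100:350,150:460],None,fx=2.5,fy=2.5));cv2.imwrite('pics/t10.png',t)
for c,n in blobs(s,(170,110,450,360)): print('S',c,n,plane(S,*c,.1225))
for c,n in blobs(t,(120,125,475,310)): print('T',c,n,plane(T,*c,.1225))
E
```

```text
clock: 16.6
ee_pos: [0.5325, 0.0142, 0.0791]
tcp_rot: [-1.205, 1.204, -1.203]
contact_force: [-0.3, -0.1, -1.0]
finger_gap: 0.0858
clock: 17.98
ee_pos: [0.6815, 0.0139, 0.2697]
tcp_rot: [-1.204, 1.204, -1.203]
contact_force: [-0.4, -0.4, -0.2]
finger_gap: 0.0854
S [202.1714 132.6857] 140 [0.4555 0.3017 0.1225]
S [246.7589 146.625 ] 112 [0.5061 0.1918 0.1225]
S [305.686 181.407] 86 [0.5331 0.0147 0.1225]
S [426.0343 239.5536] 233 [ 0.6021 -0.254   0.1225]
S [303.246  261.1111] 126 [ 0.3882 -0.1548  0.1225]
S [432.0836 303.1572] 299 [ 0.4981 -0.3592  0.1225]
S [363.1206 308.7163] 141 [ 0.3998 -0.2971  0.1225]
S [296.4825 313.5455] 143 [ 0.3067 -0.2371  0.1225]
T [148.4839 186.    ] 31 [0.4649 0.3252 0.1225]
T [447.2609 202.5652] 23 [ 0.5072 -0.3198  0.1225]
T [260.4603 302.1984] 252 [0.2514 0.052  0.1225]
```

View pics/s10.png

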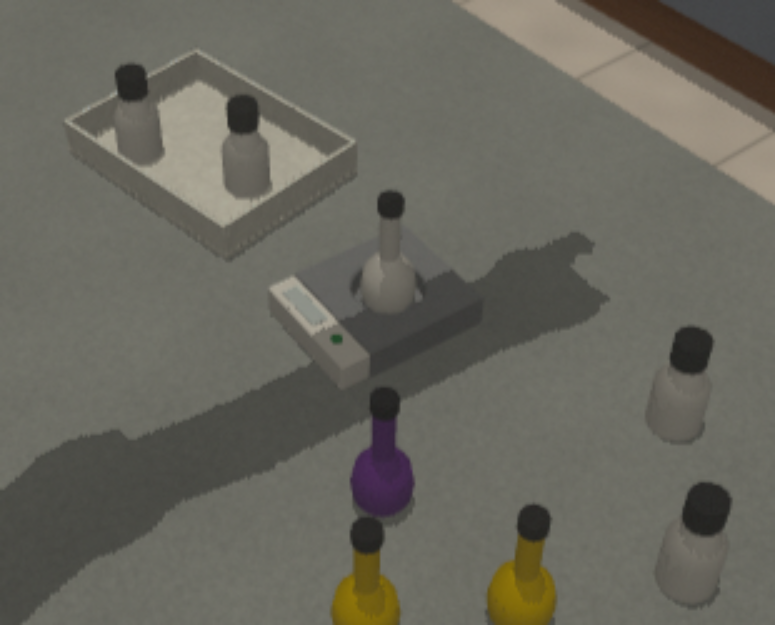

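View pics/t10.png

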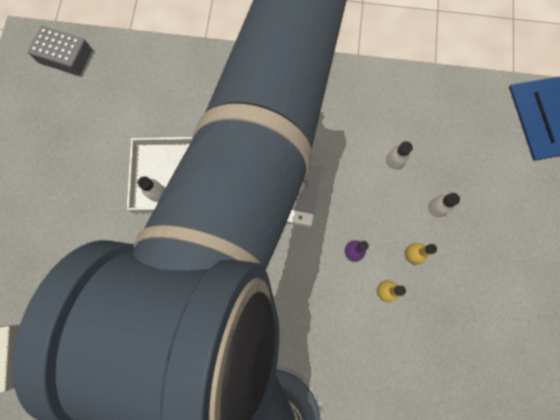

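The side view shows the flask upright in the well, stopper at about (306,181) full-frame. Assuming z = 0.1225 m, that puts it at (0.533, 0.015), with the well at (0.531, 0.012). The used bottle stands upright in the tray, the bystander caps are at the same pixels as at the start, and the arm is clear.

```bash
python3 -c "
from plant import robot
print(robot.observe()['clock']);print(robot.close_job())"
```

```text
18.075
the job is handed in; nothing more can be done
None
```

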